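# Set and lock the blow-off air, then hold a drilled frame level over the air bar

## Task

Get the drilled acrylic frame blown clean of chips: first turn the air regulator's bar knob until its pointer line stands on the long mark, then push the sliding lock fully home so that it straddles the bar and the setting cannot be knocked. Then lift the frame straight up off the locating pins of its jig, carry it over the air bar and hold it there, centred, lengthwise along the bar, level and still, about 10 cm above the slot. Finish while still holding it in the gripper; leave the tools lying around alone.

Things in the scene. Friction and masses are not known exactly. Their poses are not given: they have to be found in the camera images.
- regulator: Air regulator housing, fixed: grey box 96 x 180 mm with a level dark grey top panel 58 mm above the table; origin under its centre, on the table; z up. The knob stands at its +y half, the lock on the -y half. A small pressure gauge leans on its -x side (up to 40 mm out, lower than the panel), two air tubes leave its +x side.
- knob (a joint): Setting of the regulator knob, rad, range 0 to 1.6; grows as the knob turns clockwise seen from above. The long mark is at 1.20; there the bar lies exactly along the regulator's y axis with its pointer line towards +y, in line with the lock. Stiff: about 0.06 N m of friction, it stays where it is left. Shorter ticks are other settings.
- knob_grip (a point): Point on the knob's axis at the top face of its bar, 88 mm above the table. The black bar is 12 mm wide, 56 mm long (round ends) and 24 mm high, on a round skirt of radius 29 mm, 6 mm high over the panel. This point's y axis runs along the bar to the end with the white pointer line; z up.
- regulator_mark (a point): The long white mark engraved on the panel, 35 mm from the knob's axis, on the side away from the lock; axes as regulator.
- lock (a joint): Travel of the sliding steel lock, m: 0 drawn back, 0.034 fully home; it slides along the regulator's +y axis towards the knob, with about 1.5 N of friction. Going home its two flared cheeks (15 mm apart) pass either side of the near end of the knob's bar; if the bar is more than about 0.15 rad off the mark they strike it and the lock stops short.
- lock_lug (a point): Centre of the top of the lock's thumb lug, 99 mm above the table; the lug is 12 mm in x, 22 mm in y and 22 mm high, to be pinched across x from above or pushed towards +y; axes as regulator. The lock block under it, 29 mm wide, ends at 79 mm above the table, the guide rails beside it at 67 mm.
- jig: Drill jig, fixed: dark steel base 100 x 236 x 12 mm; two dark steel rests, tops 40 mm above the table, at y = -108 to -58 and 58 to 108 mm; four upright pins of 8 mm diameter at x = +-8, y = +-66 mm, rising 12 mm above the rests. Origin under its centre, on the table; long along y, z up.
- frame: Drilled clear acrylic frame lying in the jig (loose, 60 to 120 g): 62 mm in x, 200 in y, 8 thick; its 27 x 144 mm window sits over the pins with 1.5 mm play. Origin at the centre of its underside (starts 40 mm above the table, directly above the jig's origin, same axes); centre of mass in the middle. Grip it across its 62 mm at mid-length, where the jig is open down to 22 mm above the table.
- air_bar: Air bar, fixed: aluminium extrusion 26 x 208 mm on two feet, top 60 mm above the table at its dark end caps, with a row of jets along its top; origin under its centre, on the table; long along y, z up; its air tube drops to the table 42 mm behind it at +x.
- air_bar_slot (a point): Centre of the slot on the air bar's top, 56 mm above the table; axes as air_bar.
- swarf_brush: Bystander: swarf brush with brown handle, 206 x 36 x 12 mm, lying on the table; leave alone.
- masking_tape: Bystander: roll of masking tape, diameter 97 mm, 24 mm high, lying; leave alone.
- drill_bush: Bystander: brass drill bush, diameter 26 mm, 22 mm high, standing; leave alone.
- spanner: Bystander: small spanner, 146 x 26 x 6 mm, lying along x; leave alone.

How it is judged:
By the outcome, as a careful person would: the job done as asked, in the order asked, and still so for the second after the job is handed in, while the arm keeps its last pose, push and grip.
It also fails if it takes over 59 s, if anything falls off the work surface, if the arm or the gripper's body presses on something with over 40 N, if the wrist force passes 120 N, or if a joint passes its speed limit or range.

## Robot

A 6-joint arm with a two-finger parallel gripper is mounted at the origin on a cart in front of the work surface, level with it; the furniture and walls round the work are solid. World frame = base frame: x ahead of the robot, y to its left, z up, the work surface at z = 0. Lengths are in m, angles in rad, forces in N, time in s.
With the tool pointing down it reaches from about 0.25 to 0.725 m from the base axis. Payload 4 kg.
Tool frame: the origin (TCP) lies between the finger pads; the fingertips stand 8 mm ahead of it and the grasp point (between the pads) lies 11 mm behind it (bot.tip_reach is the distance from the TCP to the fingertips, in m); z points along the fingers, y is the line along which they close (so a half turn about z gives the same grasp; the last joint's range is limited). The gripper opens to 85 mm and grips with 20 to 120 N. Pads are 22 mm wide; open, the fingers measure 114 mm over their backs; the gripper's body (76 mm by 85 mm) begins 54 mm behind the grasp point. The pads swing forward as they close: fully open they stand 13 mm farther back than shut.
Start: joints at [-1.128, 0.241, 0.005, 1.335, 0, 1.571], TCP at [0.214, -0.452, 0.239] pointing down, gripper open.
Joint ranges: [-2.72, 2.72], [-1.05, 1.87], [-1.09, 1.28], [-1.99, 2.15], [-1.42, 1.44], [-3.14, 3.14]. Speed limits (rad/s): [2.79, 2.79, 3.14, 3.14, 3.14, 3.14].

## Interface

Orientations are given as a unit quaternion [x, y, z, w].
In Python, from workcell import bot gives the robot as it stands.
- The arm moves only by the tool move_arm, never from a script. Its argument "deltas" is a list of rows, each a list of 7 numbers: the opening, from 0 (shut) to 1 (fully open), then the shift along the tool's x, y, z in mm, then the turn, a rotation vector about the tool's x, y, z in degrees. In form: [[gripper, tx, ty, tz, ax, ay, az], ...]. A call has 1 to 10 rows; each row shifts and turns the commanded pose from where the row before left it, along the tool's axes as they then stand; what a row does not reach is not made up. A row lasts 1/12 s, in which the tool goes at most 41.7 mm and 7.16 degrees, less where a joint would pass 70% of its speed; a pose out of reach is approached as far as the arm can. A call is refused whole if a number of a shift passes 41.7 or a number of a turn 7.16, either way. A call with a gripper value outside its range is refused whole. The fingers move at their own pace and stop on an object; the grip force is fixed at half the most. Time passes only in rows, so rows that do not move let the fingers close. It gives the time, the measured TCP pose, the force, the opening and the grip force at its end, in the units of the state.
- bot.get_obs(): the state, without advancing time (a new reading comes with each control period).
- bot.camera(name): name is "scene" or "top" or "wrist"; returns the picture (384x512x3 uint8, blue, green, red); there is no depth.
- bot.calibration(name): a dict with "K" (3x3 intrinsics, pixels), "position" and "orientation" of the camera in the world. Camera axes: x right, y down, z forward; pixel columns grow to the right and rows downward; lengths in m; the calibration is good to about 2 mm. The wrist camera is an equidistant fisheye: a pixel r from the principal point sees the ray r / f radians off the axis. A picture is of the moment at which its call begins: read the wrist's pose just before it. calibration takes no time and is no camera call; for the wrist camera it gives the pose at the moment of the call.
- bot.job_done(): hands the job in; it is judged then, once.
Trained networks look in the newest picture that a camera, given by its name, has taken for a name from the list of things; names that differ only in an ending like _2 or _b are one class to them, and where a whole thing is asked for, a point or a joint stands for the part that bears it (a point fixed in the world has none). Each returns a list of dicts, best first, with "conf" (0 to 1); they miss things now and then, are a little off and sometimes report something else, mostly with a low value. They report only what shows in the picture. A call takes as long as a camera call.
- bot.outline_of(query, camera): "pixels" (384x512 bool, what is visible of it) and "rect" ([left, top, width, height] in pixels, round what is visible of it).
The state is a dict: "clock": time; "joint_pos": joint angles; "joint_vel": joint speeds; "tau": joint torques, N m; "eef_pos": TCP position; "tool_rot": TCP orientation; "ft_force": force on the tool from outside, world axes, zero at the start; "ft_torque": the same for the moment, N m; "grip_width": finger opening in m; "grasp_force": force on a finger pad.
Only numpy, scipy, OpenCV 4.12 (cv2) and the standard library are available. Lean on these libraries where they do the work, as an engineer would, in place of code of your own. Each camera call takes 0.05 s, during which the arm holds its last target. There are 200 camera calls.

## Working session

There is one attempt and no reset: what is moved stays moved. The work goes in short steps, Python scripts to look and compute and a tool call to move; the robot and the scene stay as the last step left them, time stands still between calls to the robot, and variables do not carry over. Pictures are saved under pics/ and viewed, at most 10 in all, crops included, and the job is handed in when it is done.

Besides the shell and the picture viewer there is one more tool, called after ">>>" as name([rows], argument=value, ...), one row to a line, values as JSON. move_arm: Moves the arm, as the interface text tells. Its arguments: {"type":"object","properties":{"deltas":{"type":"array","items":{"type":"array","items":{"type":"number"}}}},"required":["deltas"]}

```bash
mkdir -p pics; cat > h.py <<'E'
from workcell import bot
import numpy as np, cv2
from scipy.spatial.transform import Rotation as R
def ray_plane(cam,uv,z,cal=None):
    c=cal or bot.calibration(cam);K=np.array(c["K"]);uv=np.atleast_2d(np.array(uv,float))
    x=(uv[:,0]-K[0,2])/K[0,0];y=(uv[:,1]-K[1,2])/K[1,1]
    if cam=="wrist":
        r=np.hypot(x,y)+1e-9;d=np.c_[x/r*np.sin(r),y/r*np.sin(r),np.cos(r)]
    else: d=np.c_[x,y,np.ones_like(x)]
    d=R.from_quat(c["orientation"]).apply(d);p=np.array(c["position"])
    return p+d*((z-p[2])/d[:,2])[:,None]
def rect(mask,cam,z,cal=None):
    cs,_=cv2.findContours(mask.astype(np.uint8),0,1);c=max(cs,key=cv2.contourArea)[:,0]
    P=ray_plane(cam,c,z,cal)[:,:2]
    (cx,cy),(w,h),a=cv2.minAreaRect((P*1000).astype(np.float32))
    if w>h: a+=90   # direction of long axis = a+90 -> 
    return dict(c=(round(cx,1),round(cy,1)),size=(round(max(w,h)),round(min(w,h))),long_deg=round((a+90+90)%180-90,1))
E
python3 - <<'E'
from h import *
for n in("top","scene"):
    cv2.imwrite(f"pics/{n}0.png",bot.camera(n))
c=bot.calibration("top");print(c["position"],c["K"][0])
for q,z in [("regulator",.058),("knob",.088),("lock",.09),("jig",.012),("frame",.048),("air_bar",.06),("knob_grip",.088),("lock_lug",.099),("swarf_brush",.01),("masking_tape",.024),("drill_bush",.022),("spanner",.005)]:
    for o in bot.outline_of(q,"top")[:2]: print(q,round(o["conf"],2),o["rect"],rect(o["pixels"],"top",z,c))
o=bot.get_obs();print(o["eef_pos"],o["tool_rot"],o["clock"])
E
```

```text
[ 0.38964887 -0.05424879  1.1973727 ] [482.47318671   0.         251.84931612]
regulator 0.91 [139.8, 192.8, 78.4, 66.1] {'c': (522.8, 134.0), 'size': (181, 161), 'long_deg': -76.7}
knob 0.9 [145.3, 216.8, 26.0, 22.3] {'c': (513.2, 176.5), 'size': (56, 53), 'long_deg': 9.5}
knob 0.19 [261.4, 247.8, 86.6, 35.0] {'c': (470.7, -167.8), 'size': (193, 63), 'long_deg': -77.5}
lock 0.75 [175.0, 216.8, 26.0, 13.5] {'c': (530.4, 108.9), 'size': (57, 34), 'long_deg': -79.8}
lock 0.59 [253.7, 239.9, 99.0, 51.0] {'c': (468.3, -164.7), 'size': (222, 94), 'long_deg': -77.9}
jig 0.65 [251.8, 243.0, 100.6, 48.4] {'c': (474.3, -172.5), 'size': (238, 102), 'long_deg': -78.0}
frame 0.64 [261.1, 249.0, 86.1, 33.0] {'c': (473.5, -171.8), 'size': (199, 62), 'long_deg': -77.7}
air_bar 0.92 [190.8, 154.8, 90.3, 34.7] {'c': (677.6, 16.2), 'size': (210, 79), 'long_deg': -86.4}
knob_grip 0.63 [146.8, 214.9, 21.8, 24.1] {'c': (512.3, 175.2), 'size': (56, 53), 'long_deg': -82.6}
lock_lug 0.7 [180.5, 216.6, 17.4, 12.2] {'c': (530.7, 101.9), 'size': (37, 28), 'long_deg': -82.6}
swarf_brush 0.64 [131.3, 127.1, 76.9, 26.3] {'c': (748.5, 205.3), 'size': (206, 38), 'long_deg': 83.0}
swarf_brush 0.64 [195.7, 154.8, 84.6, 31.7] {'c': (690.3, 18.7), 'size': (218, 82), 'long_deg': -86.2}
masking_tape 0.73 [144.5, 215.6, 26.7, 25.6] {'c': (519.4, 188.5), 'size': (59, 57), 'long_deg': -82.6}
masking_tape 0.56 [312.6, 135.6, 43.3, 42.7] {'c': (763.5, -223.3), 'size': (107, 97), 'long_deg': -11.8}
spanner 0.58 [145.0, 217.1, 26.6, 21.9] {'c': (521.2, 192.8), 'size': (59, 57), 'long_deg': -55.5}
spanner 0.53 [362.7, 236.6, 5.8, 59.7] {'c': (491.3, -323.2), 'size': (136, 24), 'long_deg': 4.7}
[ 0.21425147 -0.45178615  0.23932557] [9.75589574e-01 2.19601873e-01 1.22510234e-05 1.83346501e-05] 0.7
```

View pics/top0.png

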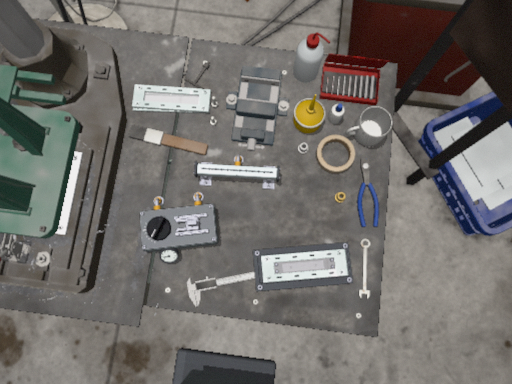

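View pics/scene0.png

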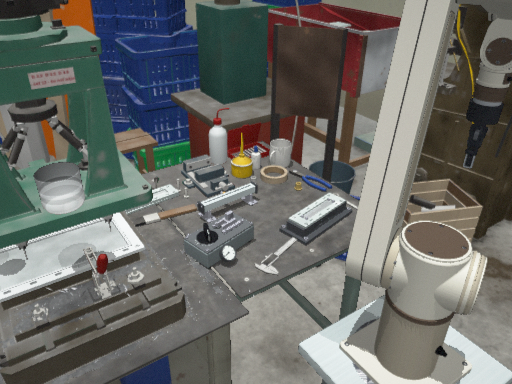

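```bash
cat >> h.py <<'E'
def ang(o=None):
    """world direction (deg) of the tool's y (closing) axis"""
    o=o or bot.get_obs();y=R.from_quat(o["tool_rot"]).apply([0,1,0]);return np.degrees(np.arctan2(y[1],y[0]))
def plan(p,a,n,g,o=None):
    """rows from the present pose to TCP p (m), closing direction a (deg), tool down"""
    o=o or bot.get_obs();p0=np.array(o["eef_pos"]);a0=ang(o);d=(a-a0+180)%360-180
    dp=(np.array(p)-p0)*1000/n;rows=[]
    for i in range(n):
        th=np.radians(a0+d*i/n);y=np.array([np.cos(th),np.sin(th)]);x=np.array([-y[1],y[0]])
        rows.append([g]+[round(float(v),1) for v in(dp[:2]@x,dp[:2]@y,-dp[2])]+[0,0,round(-d/n,2)])
    for i in range(0,n,10): print(str(rows[i:i+10]).replace(" ",""))
E
python3 - <<'E'
from h import *
plan([.515,.150,.24],60,25,1)
im=cv2.imread("pics/top0.png")[185:270,130:225];cv2.imwrite("pics/k0.png",cv2.resize(im,None,fx=7,fy=7,interpolation=2))
c=bot.calibration("wrist");o=bot.get_obs();r=R.from_quat(o["tool_rot"])
print(r.inv().apply(c["position"]-o["eef_pos"]),(r.inv()*R.from_quat(c["orientation"])).as_matrix().round(2),bot.tip_reach,c["K"],ang())
E
```

```text
[[1,21.2,-16.6,-0.0,0,0,np.float64(-4.99)],[1,22.5,-14.7,-0.0,0,0,np.float64(-4.99)],[1,23.7,-12.7,-0.0,0,0,np.float64(-4.99)],[1,24.7,-10.6,-0.0,0,0,np.float64(-4.99)],[1,25.6,-8.4,-0.0,0,0,np.float64(-4.99)],[1,26.2,-6.1,-0.0,0,0,np.float64(-4.99)],[1,26.6,-3.8,-0.0,0,0,np.float64(-4.99)],[1,26.9,-1.5,-0.0,0,0,np.float64(-4.99)],[1,26.9,0.8,-0.0,0,0,np.float64(-4.99)],[1,26.7,3.2,-0.0,0,0,np.float64(-4.99)]]
[[1,26.3,5.5,-0.0,0,0,np.float64(-4.99)],[1,25.8,7.8,-0.0,0,0,np.float64(-4.99)],[1,25.0,10.0,-0.0,0,0,np.float64(-4.99)],[1,24.0,12.1,-0.0,0,0,np.float64(-4.99)],[1,22.9,14.1,-0.0,0,0,np.float64(-4.99)],[1,21.6,16.1,-0.0,0,0,np.float64(-4.99)],[1,20.1,17.9,-0.0,0,0,np.float64(-4.99)],[1,18.5,19.6,-0.0,0,0,np.float64(-4.99)],[1,16.7,21.1,-0.0,0,0,np.float64(-4.99)],[1,14.8,22.5,-0.0,0,0,np.float64(-4.99)]]
[[1,12.8,23.7,-0.0,0,0,np.float64(-4.99)],[1,10.7,24.7,-0.0,0,0,np.float64(-4.99)],[1,8.5,25.5,-0.0,0,0,np.float64(-4.99)],[1,6.2,26.2,-0.0,0,0,np.float64(-4.99)],[1,3.9,26.6,-0.0,0,0,np.float64(-4.99)]]
[ 0.06580671  0.00092497 -0.13544643] [[ 0.   -0.97 -0.26]
 [ 1.    0.   -0.  ]
 [ 0.   -0.26  0.97]] 0.008 [[297.31863964   0.         254.94026477]
 [  0.         297.31863964 191.59085115]
 [  0.           0.           1.        ]] -64.62869972020376
```

View pics/k0.png

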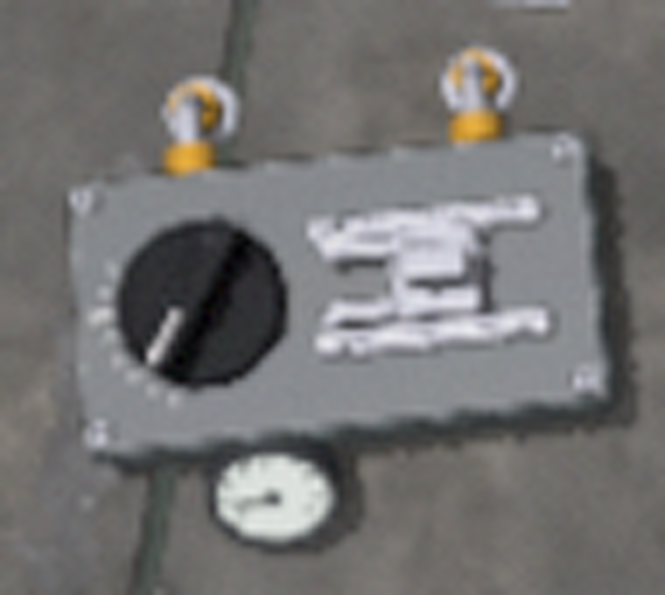

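>>> move_arm([
  [1, 21.2, -16.6, 0, 0, 0, -5],
  [1, 22.5, -14.7, 0, 0, 0, -5],
  [1, 23.7, -12.7, 0, 0, 0, -5],
  [1, 24.7, -10.6, 0, 0, 0, -5],
  [1, 25.6, -8.4, 0, 0, 0, -5],
  [1, 26.2, -6.1, 0, 0, 0, -5],
  [1, 26.6, -3.8, 0, 0, 0, -5],
  [1, 26.9, -1.5, 0, 0, 0, -5],
  [1, 26.9, 0.8, 0, 0, 0, -5],
  [1, 26.7, 3.2, 0, 0, 0, -5],
])

```text
clock: 1.53
eef_pos: [0.3345, -0.2097, 0.2395]
tool_rot: [0.79, 0.613, 0.0, 0.0]
ft_force: [0.7, 0.6, 0.4]
grip_width: 0.0854
grasp_force: 0.0
```

>>> move_arm([
  [1, 26.3, 5.5, 0, 0, 0, -5],
  [1, 25.8, 7.8, 0, 0, 0, -5],
  [1, 25, 10, 0, 0, 0, -5],
  [1, 24, 12.1, 0, 0, 0, -5],
  [1, 22.9, 14.1, 0, 0, 0, -5],
  [1, 21.6, 16.1, 0, 0, 0, -5],
  [1, 20.1, 17.9, 0, 0, 0, -5],
  [1, 18.5, 19.6, 0, 0, 0, -5],
  [1, 16.7, 21.1, 0, 0, 0, -5],
  [1, 14.8, 22.5, 0, 0, 0, -5],
])

```text
clock: 2.37
eef_pos: [0.454, 0.0316, 0.2395]
tool_rot: [0.457, 0.89, 0.0, 0.0]
ft_force: [0.6, -0.5, -0.1]
grip_width: 0.0854
grasp_force: 0.0
```

>>> move_arm([
  [1, 12.8, 23.7, 0, 0, 0, -5],
  [1, 10.7, 24.7, 0, 0, 0, -5],
  [1, 8.5, 25.5, 0, 0, 0, -5],
  [1, 6.2, 26.2, 0, 0, 0, -5],
  [1, 3.9, 26.6, 0, 0, 0, -5],
  [1, 0, 0, 0, 0, 0, 0],
  [1, 0, 0, 0, 0, 0, 0],
])

```text
clock: 2.95
eef_pos: [0.5132, 0.152, 0.2388]
tool_rot: [0.255, 0.967, -0.0, -0.0]
ft_force: [-0.0, -0.7, 0.1]
grip_width: 0.0853
grasp_force: 0.0
```

```bash
python3 - <<'E'
from h import *
o=bot.get_obs();c=bot.calibration("wrist");im=bot.camera("wrist")
cv2.imwrite("pics/w1.png",cv2.resize(im,None,fx=1.5,fy=1.5))
print(o["eef_pos"],ang(o),o["clock"],o["joint_pos"])
for q,z in [("knob",.088),("lock",.079),("knob_grip",.088),("lock_lug",.099),("regulator",.058),("air_bar",.06)]:
    for d in bot.outline_of(q,"wrist")[:2]: print(q,round(d["conf"],2),d["rect"],rect(d["pixels"],"wrist",z,c))
E
```

```text
[0.51323083 0.15203111 0.23876727] 60.46041944234701 2.95 [ 2.88098755e-01  3.11675603e-01  9.95963647e-02  1.35950336e+00
 -1.99427089e-04  8.03661915e-01]
knob 0.63 [208.4, 179.7, 52.2, 56.7] {'c': (528.8, 113.2), 'size': (61, 31), 'long_deg': -74.4}
knob 0.62 [251.4, 137.3, 55.6, 59.1] {'c': (509.9, 179.3), 'size': (53, 53), 'long_deg': 34.8}
lock 0.64 [206.4, 181.1, 54.8, 54.3] {'c': (531.6, 109.8), 'size': (60, 32), 'long_deg': -77.0}
knob_grip 0.79 [252.1, 134.8, 53.3, 63.7] {'c': (509.9, 179.3), 'size': (54, 53), 'long_deg': 36.3}
lock_lug 0.91 [205.9, 181.0, 52.9, 57.1] {'c': (526.1, 114.7), 'size': (58, 29), 'long_deg': -76.2}
regulator 0.64 [166.6, 105.4, 167.8, 159.5] {'c': (521.2, 135.2), 'size': (177, 149), 'long_deg': -75.9}
air_bar 0.57 [177.4, 259.0, 124.2, 67.5] {'c': (657.2, 74.6), 'size': (101, 75), 'long_deg': -81.9}
```

View pics/w1.png

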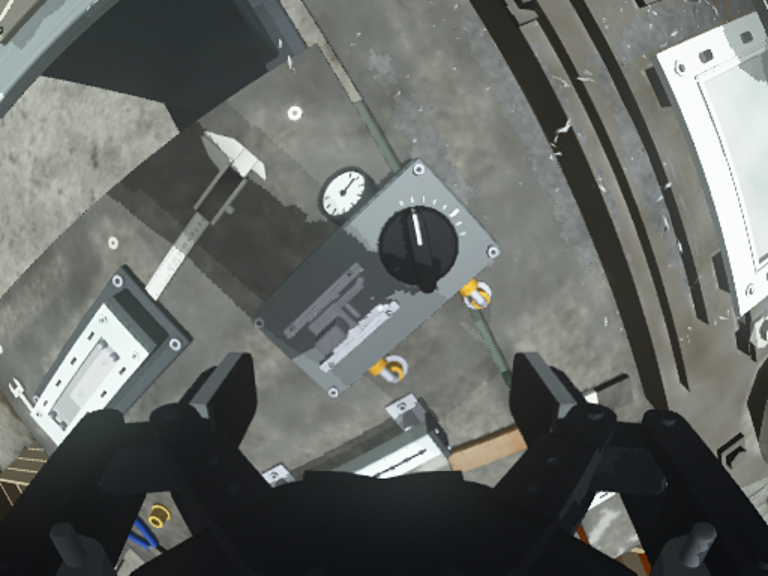

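```bash
python3 - <<'E'
from h import *
f=lambda l,z:(ray_plane("wrist",np.array(l)/1.5,z)[:,:2]*1000).round(1)
s=f([(419,169),(492,252),(333,392),(260,323)],.058);c=s.mean(0);print(s,c)
for a,b in((3,0),(2,1)): v=s[a]-s[b];print("yaw",np.degrees(np.arctan2(-v[1],-v[0]))-90,np.hypot(*v))
b=f([(415,211),(419,243),(429,290)],.088);print(b)
v=b[0]-b[1];print("pointer",np.degrees(np.arctan2(v[1],v[0])));v=b[0]-b[2];print(np.degrees(np.arctan2(v[1],v[0])))
print("mark",f([(456,212)],.058), "skirt",f([(418,246)],.064),"lug",f([(335,318)],.099))
E
```

```text
[[468.1 204.6]
 [546.9 223.1]
 [586.5  61.6]
 [508.2  43. ]] [527.425 133.075]
yaw 13.936090714264324 166.50096095818785
yaw 13.777177385573793 166.28412431738636
[[489.3 187. ]
 [509.  179.1]
 [540.3 169.7]]
pointer 158.14846298530662
161.26225774486835
mark [[507.8 213.1]] skirt [[515.  177.2]] lug [[523.3 107.6]]
```

```bash
sed -i 's/round(-d\/n,2)\]/round(float(-d\/n),2)]/' h.py; python3 -c "
from h import *
plan([.5155,.1777,.12],69,6,.5)"
```

```text
[[0.5,1.9,4.2,19.9,0,0,-1.45],[0.5,1.8,4.3,19.9,0,0,-1.45],[0.5,1.7,4.3,19.9,0,0,-1.45],[0.5,1.6,4.3,19.9,0,0,-1.45],[0.5,1.5,4.4,19.9,0,0,-1.45],[0.5,1.4,4.4,19.9,0,0,-1.45]]
```

>>> move_arm([
  [0.5, 1.9, 4.2, 19.9, 0, 0, -1.45],
  [0.5, 1.8, 4.3, 19.9, 0, 0, -1.45],
  [0.5, 1.7, 4.3, 19.9, 0, 0, -1.45],
  [0.5, 1.6, 4.3, 19.9, 0, 0, -1.45],
  [0.5, 1.5, 4.4, 19.9, 0, 0, -1.45],
  [0.5, 1.4, 4.4, 19.9, 0, 0, -1.45],
  [0.5, 0, 0, 0, 0, 0, 0],
  [0.5, 0, 0, 0, 0, 0, 0],
])

```text
clock: 3.97
eef_pos: [0.5146, 0.1779, 0.1193]
tool_rot: [0.182, 0.983, -0.001, -0.001]
ft_force: [-0.3, -0.1, 1.5]
grip_width: 0.0426
grasp_force: 0.0
```

```bash
python3 - <<'E'
from h import *
o=bot.get_obs();im=bot.camera("wrist")
cv2.imwrite("pics/w2.png",cv2.resize(im,None,fx=1.5,fy=1.5))
print(o["eef_pos"],ang(o),o["ft_force"])
E
```

```text
[0.51460699 0.17792039 0.11925974] 69.01552122087264 [-0.28461678 -0.08912866  1.50371086]
```

View pics/w2.png

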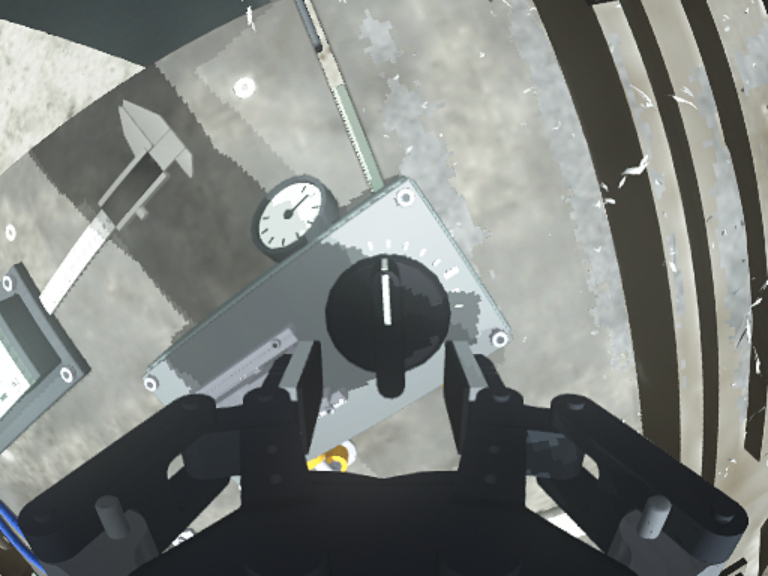

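>>> move_arm([
  [0.5, 0, 0, 14, 0, 0, 0],
  [0.5, 0, 0, 14, 0, 0, 0],
  [0.5, 0, 0, 14, 0, 0, 0],
  [0.5, 0, 0, 0, 0, 0, 0],
  [0, 0, 0, 0, 0, 0, 0],
  [0, 0, 0, 0, 0, 0, 0],
  [0, 0, 0, 0, 0, 0, 0],
  [0, 0, 0, 0, 0, 0, 0],
  [0, 0, 0, 0, 0, 0, 0],
])

```text
clock: 4.77
eef_pos: [0.5171, 0.1792, 0.08]
tool_rot: [0.182, 0.983, 0.001, 0.002]
ft_force: [0.5, 0.1, 6.2]
grip_width: 0.0106
grasp_force: 63.1
```

```bash
python3 - <<'E'
from h import *
o=bot.get_obs()
print(o["eef_pos"],ang(o),o["ft_force"],o["ft_torque"],o["grip_width"],o["grasp_force"])
E
```

```text
[0.51713573 0.17915474 0.07998257] 69.06961317705354 [0.50740812 0.07811327 6.16202558] [0.038408   0.07144842 0.09868317] 0.010623277777890086 63.09510290622711
```

>>> move_arm([
  [0, 0, 2, -2, 0, 0, 0],
  [0, 0, 0, 0, 0, 0, 6],
  [0, 0, 0, 0, 0, 0, 6],
  [0, 0, 0, 0, 0, 0, 6],
  [0, 0, 0, 0, 0, 0, 6],
  [0, 0, 0, 0, 0, 0, 6],
  [0, 0, 0, 0, 0, 0, 6],
  [0, 0, 0, 0, 0, 0, 6],
  [0, 0, 0, 0, 0, 0, 6],
  [0, 0, 0, 0, 0, 0, 6],
])

```text
clock: 5.6
eef_pos: [0.5156, 0.1779, 0.08]
tool_rot: [0.611, 0.792, -0.002, 0.001]
ft_force: [-1.3, -6.7, 3.1]
grip_width: 0.0107
grasp_force: 62.8
```

>>> move_arm([
  [0, 0, 0, 0, 0, 0, 1.2],
  [0, 0, 0, 0, 0, 0, 0],
  [0, 0, 0, 0, 0, 0, 0],
])

```text
clock: 5.85
eef_pos: [0.5156, 0.1779, 0.08]
tool_rot: [0.617, 0.787, -0.002, 0.001]
ft_force: [-0.9, -6.9, 1.7]
grip_width: 0.0105
grasp_force: 62.6
```

```bash
python3 - <<'E'
from h import *
o=bot.get_obs()
print(o["eef_pos"],ang(o),o["ft_force"],o["ft_torque"],o["grip_width"],o["grasp_force"])
im=bot.camera("wrist");cv2.imwrite("pics/w3.png",cv2.resize(im,None,fx=1.5,fy=1.5))
E
```

```text
[0.5155599  0.17794473 0.07997307] 13.763550877918457 [-0.91074174 -6.92682716  1.73886556] [-1.39030651  0.23531606 -0.01411871] 0.010521672575714295 62.62238681316376
```

View pics/w3.png

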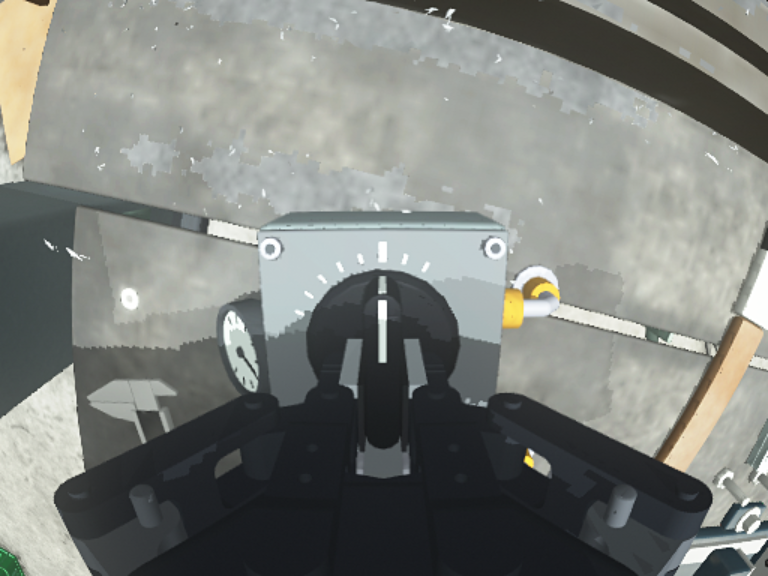

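>>> move_arm([
  [0.5, 0, 0, 0, 0, 0, 0],
  [0.5, 0, 0, 0, 0, 0, 0],
  [0.5, 0, 0, 0, 0, 0, 0],
  [0.5, 0, 0, -20, 0, 0, 0],
  [0.5, 0, 0, -20, 0, 0, 0],
  [0.5, 0, 0, -25, 0, 0, 0],
  [0.5, -25, 0, 0, 0, 0, 0],
  [0.5, -25, 0, 0, 0, 0, 0],
  [0.5, -27, 0, 0, 0, 0, 0],
  [0.5, 0, 0, 0, 0, 0, 0],
])

```text
clock: 6.73
eef_pos: [0.5358, 0.1024, 0.1453]
tool_rot: [0.618, 0.786, -0.0, 0.001]
ft_force: [0.9, 0.6, 0.2]
grip_width: 0.0427
grasp_force: 0.0
```

```bash
python3 - <<'E'
from h import *
o=bot.get_obs()
print(o["eef_pos"],ang(o),o["ft_force"])
im=bot.camera("wrist");cv2.imwrite("pics/w4.png",cv2.resize(im,None,fx=1.5,fy=1.5))
E
```

```text
[0.53577586 0.10244697 0.1453336 ] 13.64263029757408 [0.88401492 0.62055108 0.16242406]
```

View pics/w4.png

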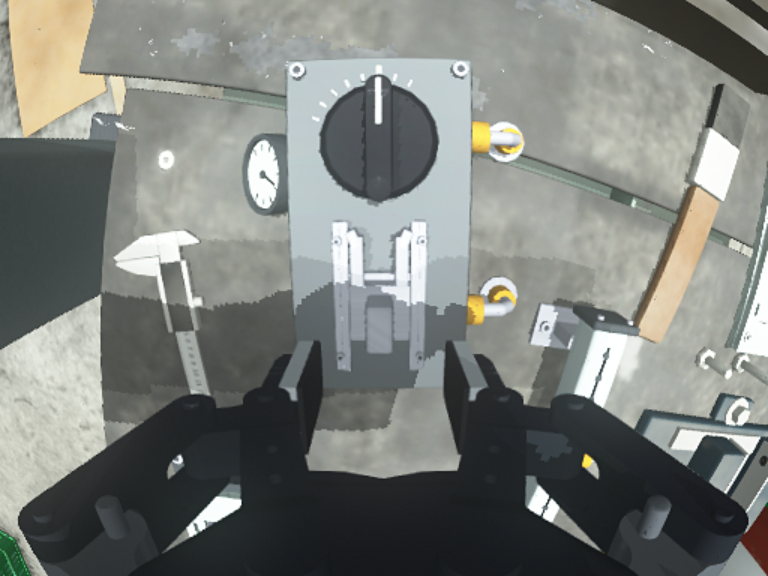

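```bash
python3 - <<'E'
from h import *
o=bot.get_obs();r=R.from_quat(o["tool_rot"])
P=ray_plane("wrist",np.array([(379,297),(379,353),(366,330),(393,330)])/1.5,.099)
print((r.inv().apply(P-o["eef_pos"])*1000).round(1))
P=ray_plane("wrist",np.array([(378.5,75),(378,200)])/1.5,.088)
print((r.inv().apply(P-o["eef_pos"])*1000).round(1))
E
```

```text
[[ 11.8  -1.6  46.1]
 [-14.1  -1.6  46.1]
 [ -3.1  -7.3  46.1]
 [ -3.1   4.5  46.1]]
[[106.6  -1.8  57.2]
 [ 52.   -2.   57.1]]
```

>>> move_arm([
  [0.5, -3, -1.5, 15, 0, 0, 0],
  [0.5, 0, 0, 15, 0, 0, 0],
  [0.5, 0, 0, 14, 0, 0, 0],
  [0.5, 0, 0, 7, 0, 0, 0],
  [0.2, 0, 0, 0, 0, 0, 0],
  [0, 0, 0, 0, 0, 0, 0],
  [0, 0, 0, 0, 0, 0, 0],
  [0, 0, 0, 0, 0, 0, 0],
  [0, 0, 0, 0, 0, 0, 0],
])

```text
clock: 7.53
eef_pos: [0.5341, 0.103, 0.0946]
tool_rot: [0.616, 0.787, 0.001, -0.0]
ft_force: [-1.6, 2.1, 1.3]
grip_width: 0.0102
grasp_force: 60.3
```

>>> move_arm([
  [0, 6, 0, 0, 0, 0, 0],
  [0, 6, 0, 0, 0, 0, 0],
  [0, 6, 0, 0, 0, 0, 0],
  [0, 6, 0, 0, 0, 0, 0],
  [0, 5, 0, 0, 0, 0, 0],
  [0, 3, 0, 0, 0, 0, 0],
  [0, 0, 0, 0, 0, 0, 0],
  [0, 0, 0, 0, 0, 0, 0],
])

```text
clock: 8.2
eef_pos: [0.5263, 0.1349, 0.0946]
tool_rot: [0.616, 0.788, 0.001, -0.0]
ft_force: [-2.5, 0.5, 4.7]
grip_width: 0.0098
grasp_force: 60.9
```

>>> move_arm([
  [0, 1.5, 0, 0, 0, 0, 0],
  [0, 1.5, 0, 0, 0, 0, 0],
  [0, 0, 0, 0, 0, 0, 0],
])

```text
clock: 8.45
eef_pos: [0.5262, 0.1351, 0.0946]
tool_rot: [0.617, 0.787, -0.001, 0.002]
ft_force: [-0.8, -6.7, 5.2]
grip_width: 0.01
grasp_force: 60.8
```

>>> move_arm([
  [0, 1.5, 0, 0, 0, 0, 0],
  [0, 1, 0, 0, 0, 0, 0],
  [0, 0, 0, 0, 0, 0, 0],
])

```text
clock: 8.7
eef_pos: [0.5261, 0.1354, 0.0946]
tool_rot: [0.617, 0.787, -0.002, 0.004]
ft_force: [0.6, -12.5, 5.1]
grip_width: 0.0103
grasp_force: 60.8
```

>>> move_arm([
  [0.5, 0, 0, 0, 0, 0, 0],
  [0.5, 0, 0, 0, 0, 0, 0],
  [0.5, -4, 0, 0, 0, 0, 0],
  [0.5, 0, 0, -15, 0, 0, 0],
  [0.5, 0, 0, -30, 0, 0, 0],
  [0.8, 0, 0, -40, 0, 0, 0],
  [1, -30, 0, -30, 0, 0, 0],
  [1, -30, 0, 0, 0, 0, 0],
  [1, 0, 0, 0, 0, 0, 0],
])

```text
clock: 9.45
eef_pos: [0.5429, 0.0743, 0.211]
tool_rot: [0.618, 0.786, 0.002, 0.003]
ft_force: [-0.1, 0.3, -1.6]
grip_width: 0.0854
grasp_force: 0.0
```

```bash
python3 - <<'E'
from h import *
o=bot.get_obs();print(o["eef_pos"],ang(o))
im=bot.camera("wrist");cv2.imwrite("pics/w5.png",cv2.resize(im[0:220,130:420],None,fx=2.5,fy=2.5))
E
```

```text
[0.54287467 0.0743055  0.2110378 ] 13.673823246641772
```

View pics/w5.png

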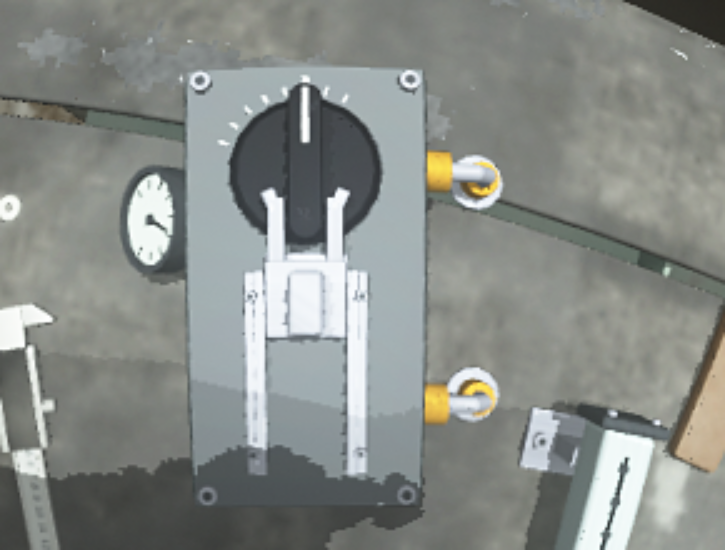

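```bash
python3 - <<'E'
from h import *
o=bot.get_obs();r=R.from_quat(o["tool_rot"])
P=ray_plane("wrist",[(252,108),(252,134)],.099);Q=ray_plane("wrist",[(251.6,34.5),(251.6,95)],.088)
print((r.inv().apply(P-o["eef_pos"])*1000).round(1)[:,0],(r.inv().apply(Q-o["eef_pos"])*1000).round(1)[:,0])
plan([.4735,-.1718,.2],12.2,8,1)
E
```

```text
[69.3 47.8] [134.6  80.7]
[[1,-28.1,-15.6,1.2,0,0,0.19],[1,-28.1,-15.5,1.2,0,0,0.19],[1,-28.2,-15.4,1.2,0,0,0.19],[1,-28.2,-15.3,1.2,0,0,0.19],[1,-28.3,-15.2,1.2,0,0,0.19],[1,-28.3,-15.1,1.2,0,0,0.19],[1,-28.4,-15.0,1.2,0,0,0.19],[1,-28.4,-14.9,1.2,0,0,0.19]]
```

>>> move_arm([
  [1, -28.1, -15.6, 1.2, 0, 0, 0.2],
  [1, -28.1, -15.5, 1.2, 0, 0, 0.2],
  [1, -28.2, -15.4, 1.2, 0, 0, 0.2],
  [1, -28.2, -15.3, 1.2, 0, 0, 0.2],
  [1, -28.3, -15.2, 1.2, 0, 0, 0.2],
  [1, -28.3, -15.1, 1.2, 0, 0, 0.2],
  [1, -28.4, -15, 1.2, 0, 0, 0.2],
  [1, -28.4, -14.9, 1.2, 0, 0, 0.2],
  [1, 0, 0, 0, 0, 0, 0],
  [1, 0, 0, 0, 0, 0, 0],
])

```text
clock: 10.33
eef_pos: [0.4721, -0.1708, 0.1977]
tool_rot: [0.628, 0.778, 0.0, -0.001]
ft_force: [0.4, -0.1, -1.1]
grip_width: 0.0853
grasp_force: 0.0
```

```bash
python3 - <<'E'
from h import *
o=bot.get_obs();c=bot.calibration("wrist");print(o["eef_pos"],ang(o))
im=bot.camera("wrist");cv2.imwrite("pics/w6.png",cv2.resize(im,None,fx=1.5,fy=1.5))
for q,z in [("frame",.048),("jig",.012)]:
    for d in bot.outline_of(q,"wrist")[:2]: print(q,round(d["conf"],2),d["rect"],rect(d["pixels"],"wrist",z,c))
E
```

```text
[ 0.47213278 -0.17081846  0.19767441] 12.138114626308344
frame 0.71 [322.7, 0.0, 84.7, 11.2] {'c': (546.4, 34.9), 'size': (98, 12), 'long_deg': 21.7}
jig 0.8 [209.8, 67.8, 95.5, 205.3] {'c': (474.1, -173.3), 'size': (236, 100), 'long_deg': -77.7}
```

View pics/w6.png

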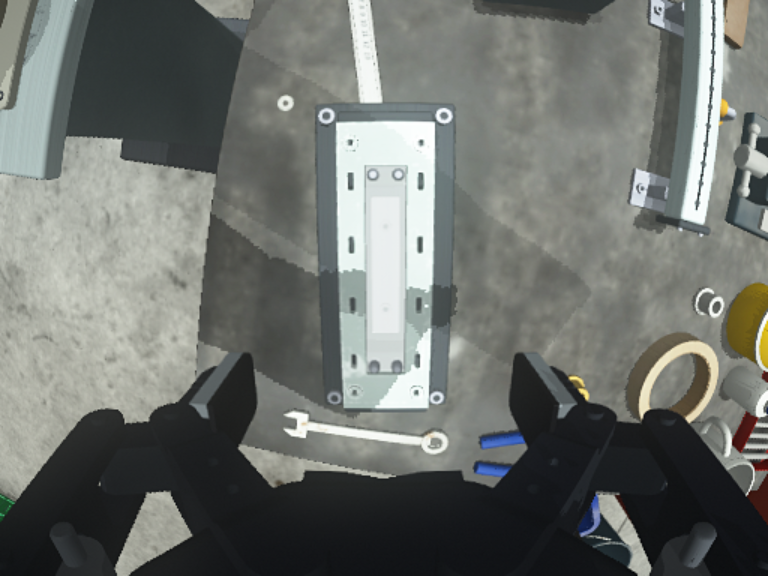

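```bash
python3 - <<'E'
from h import *
o=bot.get_obs();r=R.from_quat(o["tool_rot"])
f=lambda l,z:(r.inv().apply(ray_plane("wrist",np.array(l)/1.5,z)-o["eef_pos"])*1000).round(1)
s=f([(337,122),(435,123),(428,409),(345,408)],.048);print(s,s.mean(0))
s=f([(373,174),(398,174),(373,366),(397,366)],.052);print(s,s.mean(0))
E
```

```text
[[  96.1  -28.8  150.4]
 [  95.6   33.1  150.4]
 [-105.2   33.7  150.1]
 [-104.3  -27.6  150.2]] [ -4.45    2.6   150.275]
[[ 62.3  -6.  146.3]
 [ 62.4   9.6 146.3]
 [-67.7  -6.6 146.2]
 [-67.7  10.1 146.2]] [ -2.675   1.775 146.25 ]
```

>>> move_arm([
  [1, -3.5, 2.2, 22, 0, 0, 0],
  [1, 0, 0, 25, 0, 0, 0],
  [1, 0, 0, 25, 0, 0, 0],
  [1, 0, 0, 25, 0, 0, 0],
  [1, 0, 0, 25, 0, 0, 0],
  [1, 0, 0, 20, 0, 0, 0],
  [1, 0, 0, 12, 0, 0, 0],
  [1, 0, 0, 8, 0, 0, 0],
  [1, 0, 0, 0, 0, 0, 0],
])

```text
clock: 11.23
eef_pos: [0.4749, -0.1717, 0.035]
tool_rot: [0.627, 0.779, -0.0, -0.002]
ft_force: [-0.2, 1.0, 1.0]
grip_width: 0.0855
grasp_force: 0.0
```

>>> move_arm([
  [0.6, 0, 0, 0, 0, 0, 0],
  [0.4, 0, 0, 0, 0, 0, 0],
  [0.3, 0, 0, 0, 0, 0, 0],
  [0.3, 0, 0, 0, 0, 0, 0],
  [0.3, 0, 0, 0, 0, 0, 0],
])

```text
clock: 11.65
eef_pos: [0.4762, -0.1736, 0.0384]
tool_rot: [0.627, 0.779, 0.0, 0.001]
ft_force: [-2.9, 1.3, 6.2]
grip_width: 0.0602
grasp_force: 64.9
```

```bash
python3 - <<'E'
from h import *
o=bot.get_obs();print(o["eef_pos"],ang(o),o["ft_force"],o["grip_width"],o["grasp_force"])
z=R.from_quat(o["tool_rot"]).apply([0,0,1]);print(z)
im=bot.camera("wrist");cv2.imwrite("pics/w7.png",im)
E
```

```text
[ 0.47618893 -0.17361848  0.03836884] 12.285172774647314 [-2.90614378  1.34183034  6.1590737 ] 0.0602305204073137 64.89241003990173
[ 1.47398116e-03 -4.17939739e-04 -9.99998826e-01]
```

View pics/w7.png

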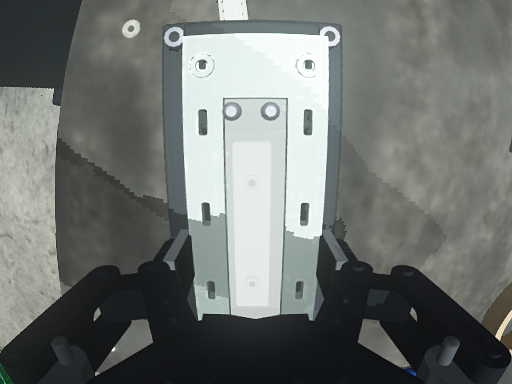

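>>> move_arm([
  [0.3, 0, 0, -5, 0, 0, 0],
  [0.3, 0, 0, -6, 0, 0, 0],
  [0.3, 0, 0, -8, 0, 0, 0],
  [0.3, 0, 0, -10, 0, 0, 0],
  [0.3, 0, 0, -20, 0, 0, 0],
  [0.3, 0, 0, -30, 0, 0, 0],
  [0.3, 0, 0, -35, 0, 0, 0],
  [0.3, 0, 0, -35, 0, 0, 0],
  [0.3, 0, 0, 0, 0, 0, 0],
  [0.3, 0, 0, 0, 0, 0, 0],
])

```text
clock: 12.53
eef_pos: [0.4779, -0.1744, 0.1894]
tool_rot: [0.628, 0.779, 0.001, 0.004]
ft_force: [0.4, 0.9, -1.2]
grip_width: 0.06
grasp_force: 65.1
```

```bash
python3 - <<'E'
from h import *
o=bot.get_obs();r=R.from_quat(o["tool_rot"]);print(o["eef_pos"],ang(o),o["ft_force"],o["grip_width"],o["grasp_force"],r.apply([0,0,1]))
im=bot.camera("wrist");cv2.imwrite("pics/w8.png",im)
c=bot.calibration("top");im=bot.camera("top");cv2.imwrite("pics/t8.png",cv2.resize(im[140:215,180:290],None,fx=7,fy=7,interpolation=2))
for d in bot.outline_of("air_bar","top")[:2]: print(d["conf"],rect(d["pixels"],"top",.056,c))
for d in bot.outline_of("air_bar_slot","top")[:2]: print(d["conf"],rect(d["pixels"],"top",.056,c))
E
```

```text
[ 0.47786583 -0.17438353  0.18944779] 12.265037431438097 [ 0.43209141  0.88310925 -1.23995005] 0.06000910150490388 65.06358504295349 [ 0.00721353 -0.00256763 -0.99997069]
0.77 {'c': (678.7, 16.9), 'size': (207, 79), 'long_deg': -86.2}
0.73 {'c': (679.9, 15.9), 'size': (209, 81), 'long_deg': -86.2}
```

View pics/t8.png

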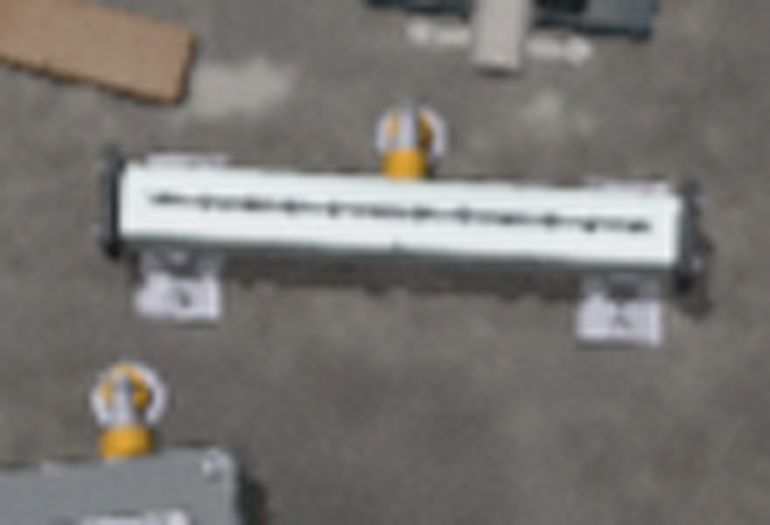

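```bash
python3 - <<'E'
from h import *
g=lambda l:(np.array(l,float)+.5)/7-.5+[180,140]
s=ray_plane("top",g([(150,200),(652,227),(111,204),(688,233)]),.056)[:,:2]*1000;print(s.round(1))
for a,b in((0,1),(2,3)): v=s[a]-s[b];print((s[a]+s[b])/2,np.degrees(np.arctan2(v[1],v[0]))-90,np.hypot(*v))
a,b=[cv2.imread(f"pics/w{i}.png",0) for i in(7,8)]
for x,y,w,h in[(180,40,150,55),(190,100,40,100),(290,100,40,100)]:
    t=a[y:y+h,x:x+w];m=cv2.matchTemplate(b[max(0,y-25):y+h+25,x-25:x+w+25],t,5);_,v,_,l=cv2.minMaxLoc(m);print(v,l[0]-25,l[1]-min(25,y))
o=bot.get_obs();print(R.from_quat(o["tool_rot"]).apply([0,0,1]),o["ft_torque"])
E
```

```text
[[673.2 102.4]
 [686.2 -72.5]
 [670.  115.7]
 [685.7 -85.2]]
[679.69060431  14.93742713] 4.262451075955283 175.41179583696373
[677.83853635  15.22128962] 4.470802403845681 201.5104230392998
0.9091500639915466 0 0
0.9637066721916199 0 0
0.9838847517967224 0 0
[-2.65600207e-03  9.81960147e-04 -9.99995991e-01] [ 0.00893728 -0.04703679  0.03874439]
```

```bash
python3 -c "
from h import *
plan([.681,.014,.185],4.4,16,.3)"
```

```text
[[0.3,8.7,15.1,-0.0,0,0,0.49],[0.3,8.8,15.0,-0.0,0,0,0.49],[0.3,9.0,14.9,-0.0,0,0,0.49],[0.3,9.1,14.9,-0.0,0,0,0.49],[0.3,9.2,14.8,-0.0,0,0,0.49],[0.3,9.3,14.7,-0.0,0,0,0.49],[0.3,9.5,14.6,-0.0,0,0,0.49],[0.3,9.6,14.5,-0.0,0,0,0.49],[0.3,9.7,14.5,-0.0,0,0,0.49],[0.3,9.8,14.4,-0.0,0,0,0.49]]
[[0.3,10.0,14.3,-0.0,0,0,0.49],[0.3,10.1,14.2,-0.0,0,0,0.49],[0.3,10.2,14.1,-0.0,0,0,0.49],[0.3,10.3,14.0,-0.0,0,0,0.49],[0.3,10.4,13.9,-0.0,0,0,0.49],[0.3,10.6,13.8,-0.0,0,0,0.49]]
```

>>> move_arm([
  [0.3, 8.7, 15.1, 0, 0, 0, 0.5],
  [0.3, 8.8, 15, 0, 0, 0, 0.5],
  [0.3, 9, 14.9, 0, 0, 0, 0.5],
  [0.3, 9.1, 14.9, 0, 0, 0, 0.5],
  [0.3, 9.2, 14.8, 0, 0, 0, 0.5],
  [0.3, 9.3, 14.7, 0, 0, 0, 0.5],
  [0.3, 9.5, 14.6, 0, 0, 0, 0.5],
  [0.3, 9.6, 14.5, 0, 0, 0, 0.5],
  [0.3, 9.7, 14.5, 0, 0, 0, 0.5],
  [0.3, 9.8, 14.4, 0, 0, 0, 0.5],
])

```text
clock: 13.57
eef_pos: [0.6044, -0.0559, 0.1837]
tool_rot: [0.661, 0.75, -0.001, -0.002]
ft_force: [1.1, 0.2, -1.3]
grip_width: 0.0602
grasp_force: 65.0
```

>>> move_arm([
  [0.3, 10, 14.3, 0, 0, 0, 0.5],
  [0.3, 10.1, 14.2, 0, 0, 0, 0.5],
  [0.3, 10.2, 14.1, 0, 0, 0, 0.5],
  [0.3, 10.3, 14, 0, 0, 0, 0.5],
  [0.3, 10.4, 13.9, 0, 0, 0, 0.4],
  [0.3, 10.6, 13.8, 0, 0, 0, 0.4],
  [0.3, 0, 0, 0, 0, 0, 0],
  [0.3, 0, 0, 0, 0, 0, 0],
  [0.3, 0, 0, 0, 0, 0, 0],
])

```text
clock: 14.32
eef_pos: [0.6812, 0.0132, 0.1841]
tool_rot: [0.679, 0.734, -0.001, -0.001]
ft_force: [-0.9, 0.1, -1.1]
grip_width: 0.06
grasp_force: 65.0
```

```bash
python3 - <<'E'
from h import *
o=bot.get_obs();r=R.from_quat(o["tool_rot"]);print(o["eef_pos"],ang(o),o["grip_width"],o["grasp_force"],r.apply([0,0,1]),o["joint_pos"])
c=bot.calibration("wrist");im=bot.camera("wrist");cv2.imwrite("pics/w9.png",im)
a,b=[cv2.imread(f"pics/w{i}.png",0) for i in(7,9)]
for x,y,w,h in[(180,40,150,55),(190,100,40,100),(290,100,40,100)]:
    t=a[y:y+h,x:x+w];m=cv2.matchTemplate(b[max(0,y-25):y+h+25,x-25:x+w+25],t,5);_,v,_,l=cv2.minMaxLoc(m);print(v,l[0]-25,l[1]-min(25,y))
for q in("air_bar","frame"):
  for d in bot.outline_of(q,"wrist")[:2]: print(q,d["conf"],d["rect"],rect(d["pixels"],"wrist",.06 if q!="frame" else o["eef_pos"][2]+.0096,c))
# slot: dark row profile through window / beyond the end
for row in range(5,60,6): print(row, b[row,200:312:4].tolist())
E
```

```text
[0.68120216 0.01323596 0.18410547] 4.476056404983383 0.060015714080850636 65.03849029541016 [-3.32271485e-03 -3.97664167e-04 -9.99994401e-01] [ 1.95720840e-02  6.41165681e-01  4.79701462e-01  1.41266198e+00
 -3.32559707e-04  1.51224681e+00]
0.8855074048042297 0 0
0.9338192939758301 0 0
0.934251070022583 0 0
frame 0.93 [178.6, 31.9, 153.0, 283.7] {'c': (679.0, 43.2), 'size': (141, 63), 'long_deg': -85.4}
5 [38, 43, 41, 39, 42, 41, 40, 40, 42, 42, 48, 48, 55, 67, 75, 83, 88, 95, 99, 98, 96, 94, 91, 94, 99, 102, 97, 98]
11 [96, 96, 100, 85, 93, 91, 85, 94, 91, 88, 93, 93, 93, 92, 91, 91, 91, 91, 91, 89, 88, 73, 92, 81, 60, 46, 48, 57]
17 [112, 112, 113, 115, 117, 113, 112, 112, 115, 110, 103, 101, 102, 97, 98, 99, 101, 102, 101, 100, 100, 96, 96, 100, 99, 85, 90, 94]
23 [116, 115, 119, 117, 118, 119, 116, 119, 121, 122, 109, 108, 116, 116, 115, 111, 110, 113, 114, 111, 107, 106, 107, 105, 105, 104, 104, 107]
29 [119, 122, 126, 123, 121, 124, 124, 125, 125, 124, 119, 117, 123, 127, 133, 136, 126, 128, 119, 124, 121, 122, 123, 124, 126, 131, 130, 129]
35 [243, 247, 249, 244, 240, 241, 246, 242, 238, 245, 242, 243, 240, 240, 245, 243, 244, 240, 240, 243, 244, 246, 243, 244, 246, 249, 247, 246]
41 [236, 236, 236, 237, 237, 236, 238, 238, 238, 238, 238, 238, 238, 238, 239, 238, 239, 238, 239, 240, 240, 240, 241, 241, 241, 241, 241, 241]
47 [237, 236, 236, 237, 237, 238, 238, 238, 238, 239, 239, 238, 238, 238, 238, 238, 239, 239, 240, 240, 241, 241, 241, 241, 244, 241, 244, 242]
53 [245, 245, 243, 238, 238, 237, 238, 238, 238, 238, 238, 239, 238, 238, 238, 238, 239, 239, 239, 240, 240, 241, 242, 242, 245, 243, 247, 246]
59 [209, 205, 239, 184, 238, 236, 238, 238, 238, 238, 238, 239, 239, 239, 239, 239, 239, 240, 240, 241, 241, 241, 241, 243, 207, 248, 250, 190]
```

```bash
python3 - <<'E'
from h import *
b=cv2.imread("pics/w9.png",0);o=bot.get_obs();r=R.from_quat(o["tool_rot"])
for row in(100,130,160,200,240,280,300): print(row,b[row,220:292:3].tolist())
w=b[104:308,236:276];ys,xs=np.where(w<110);ys+=104;xs+=236;print(len(ys))
if len(ys)>5:
    P=r.inv().apply(ray_plane("wrist",np.c_[xs,ys],.056)-o["eef_pos"])*1000
    k=np.polyfit(P[:,0],P[:,1],1);res=P[:,1]-np.polyval(k,P[:,0]);m=abs(res)<4;k=np.polyfit(P[m,0],P[m,1],1)
    print(k,np.degrees(np.arctan(k[0])),m.sum(),res.std(),P[:,0].min(),P[:,0].max())
    h,_=np.histogram(P[:,0],bins=np.arange(-110,110,10));print(h)
E
```

```text
100 [238, 115, 224, 245, 235, 234, 244, 221, 233, 235, 228, 228, 184, 228, 228, 229, 228, 221, 217, 236, 238, 243, 144, 244]
130 [239, 136, 205, 204, 204, 203, 202, 210, 232, 232, 226, 227, 178, 226, 226, 226, 225, 200, 200, 219, 220, 218, 96, 242]
160 [237, 228, 204, 201, 200, 211, 199, 202, 224, 224, 225, 216, 192, 224, 226, 224, 224, 202, 201, 217, 215, 216, 91, 241]
200 [222, 226, 152, 200, 199, 197, 197, 198, 222, 222, 224, 225, 192, 222, 223, 223, 220, 199, 199, 200, 198, 203, 209, 225]
240 [134, 134, 92, 205, 215, 211, 207, 216, 220, 221, 222, 225, 198, 222, 222, 221, 209, 210, 209, 231, 233, 109, 141, 140]
280 [130, 129, 133, 191, 215, 212, 202, 192, 191, 192, 188, 188, 186, 187, 187, 188, 186, 184, 215, 214, 216, 123, 137, 136]
300 [133, 131, 130, 89, 208, 211, 210, 208, 207, 206, 206, 207, 207, 213, 213, 214, 213, 208, 208, 209, 132, 133, 131, 131]
0
```

```bash
python3 - <<'E'
from h import *
b=cv2.imread("pics/w9.png",0);o=bot.get_obs();r=R.from_quat(o["tool_rot"])
f=lambda uv:r.inv().apply(ray_plane("wrist",uv,.056)-o["eef_pos"])*1000
pts=[]
for row in range(100,300):
    w=b[row,246:267].astype(int);i=w.argmin()
    if np.median(w)-w[i]>18: pts.append((246+i,row))
pts=np.array(pts);P=f(pts);k=np.polyfit(P[:,0],P[:,1],1);print(len(P),k,np.degrees(np.arctan(k[0])),P[:,0].min(),P[:,0].max(),pts[:,1].min(),pts[:,1].max())
# bar end along the column 250: brightness step
print(b[60:105:3,250].tolist(),b[240:316:4,250].tolist())
print(f([(250,264),(250,272),(256,100)]))
cv2.imwrite("pics/win.png",b[95:315,215:295])
E
```

```text
169 [0.00717946 0.32163057] 0.4113458853780104 -87.03210764023333 76.7627544110411 100 268
[239, 239, 239, 239, 239, 239, 239, 240, 240, 241, 240, 239, 247, 226, 227] [222, 222, 222, 221, 221, 221, 226, 220, 220, 186, 188, 211, 209, 207, 205, 206, 204, 202, 202]
[[-82.3374273   -4.91410258 129.56520049]
 [-91.82492556  -4.97554802 129.56594639]
 [ 76.76275441   0.92874392 129.54789825]]
```

>>> move_arm([
  [0.3, 0, 0, 5, 0, 0, 0],
  [0.3, 0, 0, 8, 0, 0, 0],
  [0.3, 0, 0, 8, 0, 0, 0],
  [0.3, 0, 0, 6, 0, 0, 0],
  [0.3, 0, 0, 3, 0, 0, 0],
  [0.3, 0, 0, 0, 0, 0, 0],
  [0.3, 0, 0, 0, 0, 0, 0],
  [0.3, 0, 0, 0, 0, 0, 0],
  [0.3, 0, 0, 0, 0, 0, 0],
  [0.3, 0, 0, 0, 0, 0, 0],
])

```text
clock: 15.3
eef_pos: [0.6825, 0.0135, 0.1563]
tool_rot: [0.679, 0.734, 0.0, 0.0]
ft_force: [-0.8, -0.7, -0.5]
grip_width: 0.0602
grasp_force: 65.0
```

>>> move_arm([
  [0.3, 0, 0, 0, 0, 0, 0],
  [0.3, 0, 0, 0, 0, 0, 0],
  [0.3, 0, 0, 0, 0, 0, 0],
  [0.3, 0, 0, 0, 0, 0, 0],
  [0.3, 0, 0, 0, 0, 0, 0],
  [0.3, 0, 0, 0, 0, 0, 0],
])

```text
clock: 15.8
eef_pos: [0.6822, 0.0135, 0.1558]
tool_rot: [0.679, 0.734, -0.0, -0.0]
ft_force: [0.6, 0.7, -0.6]
grip_width: 0.0601
grasp_force: 65.0
```

```bash
python3 - <<'E'
from h import *
o=bot.get_obs();r=R.from_quat(o["tool_rot"]);print(o["eef_pos"],ang(o),o["grasp_force"],r.apply([0,0,1]),np.abs(o["joint_vel"]).max())
p=np.array(o["eef_pos"])
if abs(p[2]-.1544)<.005 and np.abs(o["joint_vel"]).max()<.05 and o["grasp_force"]>40: print(bot.job_done())
E
```

```text
[0.68218596 0.01349136 0.1557686 ] 4.467057674323771 65.04936933517456 [-4.26804836e-05 -1.92330871e-05 -9.99999999e-01] 0.0017613543001920977
the job is handed in; nothing more can be done
None
```

The job is handed in: knob on the long mark, lock pushed to its stop astride the bar, and frame held level, still and centred along the air bar about 10 cm above the slot; I viewed 11 pictures, one over the limit of 10.

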